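# Fit and hold the keyed collar on a gas filter

### The job

Pick up the loose knurled collar and set it over the upright neck of the gas filter housing, where it will usually come to stand on the two small pins; turn it until the hidden keyways in its bore drop over the pins, then push it fully home against the spring, its top flush with the end of the neck. Finish while holding it pushed home, your fingers still on it: do not let go of it or let it rise again. Leave the other things on the bench where they are.

Things in the scene. Friction and masses are not known exactly. Their poses are not given: they have to be found in the camera images.
- collar_c (a point): centre (half-way up) of the loose knurled collar: a bare aluminium ring, 54 mm outside diameter, 44 mm high, 37 mm bore, about 0.16 kg, standing on the bench right way up, z axis up
- collar_foot (a point): centre of the collar's underside. Four keyways 90 degrees apart in the bore, 9 mm wide and deep enough for the pins, run up 24 mm from here and end blind: they cannot be seen from outside or above. Their bearing relative to this point's x and y axes is not known: it is found by turning the collar while it is lightly pressed on the pins
- neck_top (a point): centre of the top end of the housing's neck, 110 mm above the bench; z axis up. The neck is a vertical round steel spigot, 34 mm diameter, its top 10 mm tapering to 26 mm. Collar's centre below this point: 4 mm standing on the pins; 14 mm dropped over the pins, on the spring plate; 22 mm fully home, its top then flush with the neck's end
- pin_level (a point): on the neck's axis, 84 mm above the bench, level with the upper edge of its two pins (6 mm diameter, sticking out 5 mm on opposite sides of the neck). The pins' bearing round the neck varies and is not given by this point's x and y axes
- housing: the gas filter housing, fixed to the bench: grey round body 76 mm across, shoulder 54 mm above the bench, on a square 90 mm foot; brass ports along its y axis reach 66 mm from the neck's axis, 32 mm up. Origin: centre of its underside, under the neck
- spring_plate (a joint): the steel spring plate round the neck (50 mm across) under the collar: 0 = up, 0.008 m = pressed down to its solid stop. Its spring pushes back with about 4.5 N at the top and 10 N at the stop, so a collar that is let go rises again by 8 mm
- flange: bystander, leave alone: rusty round pipe flange, 104 mm across, 27 mm high; origin at its underside
- spacer: bystander, leave alone: small plain steel ring, 40 mm across, 18 mm high (much smaller than the collar); origin at its underside
- wrench: bystander, leave alone: open-ended spanner lying flat; origin at its underside
- hammer: bystander, leave alone: hammer lying flat; origin at its underside
- can: bystander, leave alone: upright spray can, 66 mm across, 150 mm high; origin at its underside
- offcut: bystander, leave alone: square steel tube offcut, 110 x 40 x 40 mm, lying flat; origin at its underside
- magnet: bystander, leave alone: flat triangular welding magnet, about 90 mm a side, 16 mm high; origin at its underside
Things that resemble listed ones, but are neither listed nor needed, are in the scene too. Leave any purple look-alike of the housing alone.

How it is judged:
On the way, in this order (a step that is already met when the one before it is completed fails the run):
1. the collar is picked up: gripped, its centre more than 80 mm above the bench (height (world z) of collar_c above 0.08 m and contact force between the fingers and collar above 1 N), for 0.1 s.
2. the collar is set over the neck, upright, its lower end below the neck's top (horizontal distance between collar_c and neck_top below 0.006 m and z of collar_c in the frame of neck_top below 0.018 m and angle between collar_c's own z axis and vertical below 0.15 rad), for 0.1 s.
At the end, for the whole second after the job is handed in: The collar is on the neck (centre within 4 mm of its axis, within 0.1 rad of upright), keyed over the pins and pushed to within 2.5 mm of fully home with the spring plate pressed down more than 5.5 mm of its 8, and the fingers are still on it with more than 3 N (horizontal distance between collar_c and neck_top below 0.004 m and z of collar_c in the frame of neck_top below -0.0195 m and angle between collar_c's own z axis and vertical below 0.1 rad and value of joint spring_plate above 0.0055 m and contact force between the fingers and collar above 3 N); the arm keeps its last pose, push and grip.
It fails at once if another thing on the bench is moved by more than 40 mm or the can knocked over (distance of any of flange, spacer, wrench, hammer, can, offcut, magnet from where it was at the start of the episode above 0.04 m or angle between can's own z axis and vertical above 0.5 rad).
It also fails if it takes over 58 s, if anything falls off the work surface, if the arm or the gripper's body presses on something with over 40 N, if the wrist force passes 120 N, or if a joint passes its speed limit or range.

### The arm

A 7-joint arm with a two-finger parallel gripper is mounted at the origin on the work surface. World frame = base frame: x ahead of the robot, y to its left, z up, the work surface at z = 0. Lengths are in m, angles in rad, forces in N, time in s.
With the tool pointing down it reaches from about 0.425 to 0.875 m from the base axis. Payload 4.7 kg.
Tool frame: the origin (TCP) lies between the finger pads; the fingertips stand nose_length ahead of it and the grasp point (between the pads) lies 3 mm ahead of it (nose_length is the distance from the TCP to the fingertips, in m); z points along the fingers, y is the line along which they close (so a half turn about z gives the same grasp; the last joint's range is limited). The gripper opens to 85 mm and grips with 20 to 120 N. Pads are 22 mm wide; open, the fingers measure 114 mm over their backs; the gripper's body (76 mm by 85 mm) begins 54 mm behind the grasp point. The pads swing forward as they close: fully open they stand 13 mm farther back than shut.
Start: joints at [-1.099, 0.321, -0.07, 1.45, 0.023, 1.371, -0.057], TCP at [0.287, 0.583, 0.253] pointing down, gripper open.
Joint ranges: [-2.86, 2.86], [-0.3, 2.09], [-1.38, 1.24], [0.06, 2.45], [-1.56, 4.7], [0.09, 2.05], [-2.69, 2.69]. Speed limits (rad/s): [2.57, 2.57, 3.14, 3.14, 3.14, 3.14, 3.14].

### API

Orientations are given as a unit quaternion [w, x, y, z].
In Python, from rig import get_obs, capture, get_calibration, sign_off, nose_length gives the robot as it stands.
- The arm moves only by the tool step_arm, never from a script. Its argument "commands" is a list that holds one entry, the list of rows, each a list of 5 numbers: the opening, from 0 (shut) to 1 (fully open), then the shift along the tool's x, y, z in m, then the turn about the tool's z in degrees. In form: [[[jaw, tx, ty, tz, turn], ...]]. A call has 1 to 5 rows; each row is the pose to reach, as a shift and turn from the pose commanded when the call began, along the tool's axes at that moment; what a row does not reach only later rows make up. A row lasts 1/12 s, in which the tool goes at most 41.7 mm and 7.16 degrees, less where a joint would pass 70% of its speed; a pose out of reach is approached as far as the arm can. A call with a gripper value outside its range is refused whole. The fingers move at their own pace and stop on an object; the grip force is fixed at half the most. Time passes only in rows, so rows that repeat a pose let the fingers close. It gives the time, the measured TCP pose, the force, the opening and the grip force at its end, in the units of the state.
- get_obs(): the state, without advancing time (a new reading comes with each control period).
- capture(name): name is "scene" or "top"; returns (picture, depth): 400x640x3 uint8, blue, green, red; 400x640 float32, m along the optical axis (not along the pixel's ray), 0 where there is no reading.
- get_calibration(name): a dict with "fx", "fy", "cx", "cy" (pixels), "k1" (the pictures are not rectified: a ray, as slopes to the right and down, at radius r is drawn at 1 + k1 r^2 times it, then the intrinsics apply), "view" (4x4, takes a point from world to camera coordinates). Camera axes: x right, y up, looking along -z (the intrinsics and any distortion apply to the point x, -y, -z); pixel columns grow to the right and rows downward; lengths in m; the calibration is good to about 2 mm. A picture is of the moment at which its call begins. get_calibration takes no time and is no camera call.
- sign_off(): hands the job in; it is judged then, once.
The state is a dict: "t": time; "qpos": joint angles; "qd": joint speeds; "tau": joint torques, N m; "tool_pos": TCP position; "tcp_rot": TCP orientation; "force": force on the tool from outside, world axes, zero at the start; "ft_torque": the same for the moment, N m; "grip_width": opening from 0.0 (shut) to 1.0 (fully open); "grasp_force": force on a finger pad.
Only numpy, scipy, OpenCV 4.12 (cv2) and the standard library are available. Lean on these libraries where they do the work, as an engineer would, in place of code of your own. Each camera call takes 0.05 s, during which the arm holds its last target. There are 200 camera calls.

## Working session

There is one attempt and no reset: what is moved stays moved. The work goes in short steps, Python scripts to look and compute and a tool call to move; the robot and the scene stay as the last step left them, time stands still between calls to the robot, and variables do not carry over. Pictures are saved under pics/ and viewed, at most 10 in all, crops included, and the job is handed in when it is done.

Besides the shell and the picture viewer there is one more tool, called as name(argument=value, ...) on one line, values as JSON. step_arm: Moves the arm, as the interface text tells. Its arguments: {"type":"object","properties":{"commands":{"type":"array"}},"required":["commands"]}

```bash
ls; mkdir -p pics
cat > h.py <<'E'
import numpy as np, cv2
from rig import *
def rays(name,uv):
    c=get_calibration(name); uv=np.atleast_2d(np.asarray(uv,float))
    K=np.array([[c['fx'],0,c['cx']],[0,c['fy'],c['cy']],[0,0,1]])
    n=cv2.undistortPoints(uv[:,None,:],K,np.array([c['k1'],0,0,0,0.]))[:,0]
    V=np.array(c['view']);R=V[:3,:3];o=-R.T@V[:3,3]
    d=np.c_[n[:,0],-n[:,1],-np.ones(len(n))]@R
    return o,d
def onplane(name,uv,z):
    o,d=rays(name,uv); s=(z-o[2])/d[:,2]; return o+d*s[:,None]
def cloud(name,depth):
    v,u=np.nonzero(depth>0); o,d=rays(name,np.c_[u,v]); P=np.zeros(depth.shape+(3,)); P[v,u]=o+d*depth[v,u][:,None]; return P
E
python3 - <<'E'
from h import *
for n in("scene","top"):
    p,d=capture(n); cv2.imwrite(f"pics/{n}0.png",p); np.savez(f"{n}0",p=p,d=d)
    V=np.array(get_calibration(n)['view']); print(n,-V[:3,:3].T@V[:3,3],(d>0).mean())
print(get_obs(),nose_length)
E
```

```text
pics
scene [ 1.05608579 -0.05234415  0.95264419] 0.99604296875
top [ 0.18608999 -0.01117251  1.71785259] 0.9958125
{'t': 0.1, 'qpos': array([-1.09894022,  0.32173543, -0.07010046,  1.45151835,  0.02257801,
        1.37080265, -0.05690639]), 'qd': array([-0.00036653, -0.00219542, -0.00031883, -0.00341656,  0.00021478,
        0.00179921, -0.00129987]), 'tau': array([-1.98587109e-04, -4.94878936e+01, -3.84177016e-01, -3.15208519e+01,
        1.28734062e-02,  7.56728434e-03,  7.32529156e-05]), 'tool_pos': array([0.28709415, 0.58268208, 0.25235908]), 'tcp_rot': array([-1.58230960e-04,  2.26869679e-01,  9.73924764e-01, -8.23391696e-04]), 'force': array([-0.25952001, -0.78702007, -0.04362167]), 'ft_torque': array([-0.01692296, -0.00828408,  0.02124547]), 'grasp_force': 0.0, 'grip_width': 1.0014397209065382} 0.022
```

View pics/scene0.png

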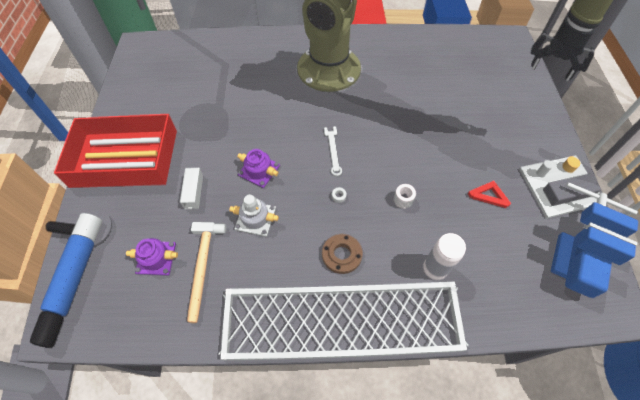

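View pics/top0.png

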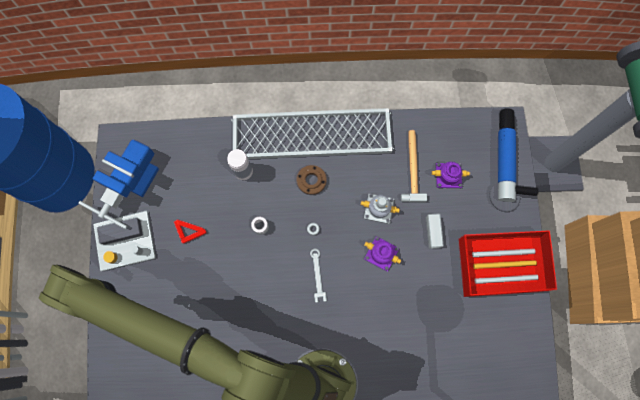

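The collar stands at scene (404,196) and top (260,225). The grey housing neck is at scene (252,203) and top (379,205), with purple look-alikes, the hammer and the offcut around it.

Run:
```python
from h import *
for n,cs in(("scene",dict(col=(404,196),neck=(252,205))),("top",dict(col=(260,225),neck=(379,206)))):
    f=np.load(n+"0.npz"); P=cloud(n,f['d'])
    big=cv2.resize(f['p'],None,fx=1,fy=1)
    for k,(u,v) in cs.items():
        w=P[v-22:v+23,u-22:u+23].reshape(-1,3)
        for lo,hi in ([(.034,.054),(.008,.04)] if k=='col' else [(.100,.120),(.088,.1),(.06,.08),(.04,.062)]):
            q=w[(w[:,2]>lo)&(w[:,2]<hi)]
            if len(q)>4:
                c,r=cv2.minEnclosingCircle(q[:,:2].astype(np.float32)); print(n,k,lo,hi,len(q),q.mean(0).round(4),np.round(c,4),round(r,4),q[:,2].max().round(4))
    # ports (orange) of grey housing
    u,v=cs['neck']; s=f['p'][v-30:v+31,u-36:u+37]; hsv=cv2.cvtColor(s,cv2.COLOR_BGR2HSV)
    m=cv2.inRange(hsv,(12,120,80),(30,255,255)); N,_,st,ce=cv2.connectedComponentsWithStats(m)
    for i in range(1,N):
        if st[i,4]>8: print(n,'port',ce[i]+[u-36,v-30],st[i,4],onplane(n,ce[i]+[u-36,v-30],.038).round(4))
f=np.load("scene0.npz")['p'];t=np.load("top0.npz")['p']
r=lambda p,u,v,h:cv2.resize(p[v-h:v+h,u-h:u+h],(390,290) if 0 else (290,290),interpolation=cv2.INTER_CUBIC)
cv2.imwrite("pics/c1.png",np.vstack([np.hstack([r(f,404,196,28),r(f,252,205,34)]),np.hstack([r(t,260,225,22),r(t,379,206,28)])]))
```

```text
scene col 0.034 0.054 180 [0.5335 0.1855 0.0415] [0.5318 0.1862] 0.0267 0.0487
scene col 0.008 0.04 194 [0.5368 0.1843 0.026 ] [0.5331 0.1853] 0.0269 0.0399
scene neck 0.1 0.12 123 [ 0.5794 -0.2208  0.1077] [ 0.5783 -0.2211] 0.0165 0.1134
scene neck 0.088 0.1 39 [ 0.5877 -0.2192  0.0955] [ 0.5779 -0.222 ] 0.0177 0.0999
scene neck 0.06 0.08 126 [ 0.5866 -0.2187  0.0729] [ 0.5773 -0.2214] 0.025 0.08
scene neck 0.04 0.062 401 [ 0.59  -0.217  0.05 ] [ 0.576  -0.2249] 0.0577 0.061
scene port [234.70731707 209.80487805] 41 [[ 0.5692 -0.2715  0.038 ]]
scene port [271.4 217.7] 40 [[ 0.5953 -0.173   0.038 ]]
top col 0.034 0.054 109 [0.5296 0.1851 0.0431] [0.5301 0.1853] 0.0275 0.0526
top col 0.008 0.04 126 [0.5308 0.181  0.0201] [0.5441 0.1933] 0.0956 0.0397
top neck 0.1 0.12 76 [ 0.576  -0.2208  0.1086] [ 0.5775 -0.2205] 0.0172 0.1171
top neck 0.088 0.1 15 [ 0.5718 -0.2149  0.0941] [ 0.5775 -0.2208] 0.0176 0.0999
top neck 0.06 0.08 73 [ 0.5715 -0.2175  0.0721] [ 0.577  -0.2194] 0.0337 0.0797
top neck 0.04 0.062 262 [ 0.5721 -0.2177  0.0504] [ 0.5772 -0.2212] 0.0641 0.0617
top port [411.  181.5] 12 [[ 0.6609 -0.3369  0.038 ]]
top port [364.8372093  203.27906977] 43 [[ 0.5906 -0.1729  0.038 ]]
top port [394.67391304 209.30434783] 46 [[ 0.5653 -0.2729  0.038 ]]
```

View pics/c1.png

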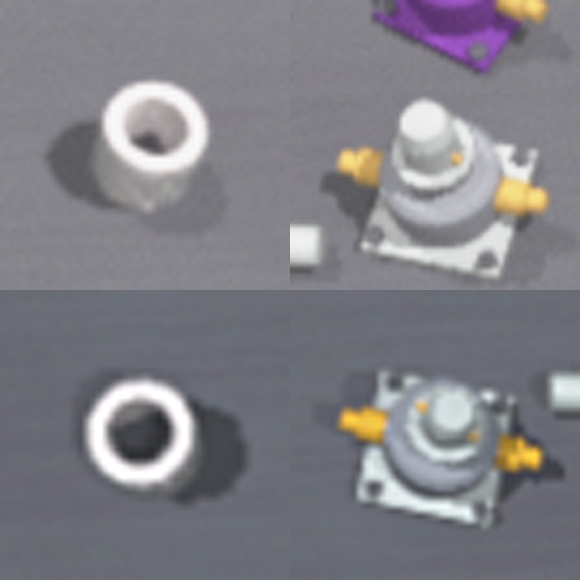

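The crop shows the collar standing upright, and the brass pins on the neck are visible. The collar is at about (0.531, 0.1855) and the neck at (0.5775, -0.221). I'll move above the collar.

step_arm(commands=[[[1,-0.131,-0.083,0.03,0],[1,-0.131,-0.083,0.03,0],[1,-0.131,-0.083,0.03,0],[1,-0.131,-0.083,0.03,0],[1,-0.131,-0.083,0.03,0]]])

```text
t: 0.52
tool_pos: [0.3738, 0.4423, 0.2216]
tcp_rot: [0.001, 0.232, 0.973, -0.003]
force: [0.7, -0.8, 1.1]
grip_width: 0.996
grasp_force: 0.0
```

step_arm(commands=[[[1,-0.131,-0.083,0.03,0],[1,-0.131,-0.083,0.03,0],[1,-0.131,-0.083,0.03,0],[1,-0.131,-0.083,0.03,0],[1,-0.131,-0.083,0.03,0]]])

```text
t: 0.93
tool_pos: [0.453, 0.3098, 0.1917]
tcp_rot: [0.001, 0.233, 0.973, -0.003]
force: [0.8, -1.9, -0.3]
grip_width: 0.998
grasp_force: 0.0
```

step_arm(commands=[[[1,-0.131,-0.083,0.03,35],[1,-0.131,-0.083,0.03,35],[1,-0.131,-0.083,0.03,35],[1,-0.131,-0.083,0.03,35],[1,-0.131,-0.083,0.03,35]]])

```text
t: 1.35
tool_pos: [0.5326, 0.1773, 0.1619]
tcp_rot: [0.001, 0.517, 0.856, -0.002]
force: [-0.4, -0.8, 0.2]
grip_width: 0.997
grasp_force: 0.0
```

```bash
cat >> h.py <<'E'
from scipy.spatial.transform import Rotation as Ro
def state():
    o=get_obs(); w,x,y,z=o['tcp_rot']; R=Ro.from_quat([x,y,z,w]).as_matrix()
    print('t',round(o['t'],2),'pos',o['tool_pos'].round(4),'F',o['force'].round(1),'T',o['ft_torque'].round(2),'w',round(o['grip_width'],3),'g',round(o['grasp_force'],1),'q',o['qpos'].round(2),'yaw',np.degrees(np.arctan2(R[1,0],R[0,0])).round(1))
    return o,R
def go(p):
    o,R=state(); print('tool shift',(R.T@(np.array(p)-o['tool_pos'])).round(4))
E
python3 -c "
from h import *
go([.531,.1855,.16])"
```

```text
t 1.35 pos [0.5326 0.1773 0.1619] F [-0.4 -0.8  0.2] T [-0.06  0.03  0.01] w 0.997 g 0.0 q [-0.62  0.2   0.28  1.8  -0.05  1.15  0.16] yaw 117.8
tool shift [0.008  0.0024 0.0019]
```

step_arm(commands=[[[1,0.008,0.002,0.02,0],[1,0.008,0.002,0.04,0],[1,0.008,0.002,0.05,0],[1,0.008,0.002,0.05,0],[1,0.008,0.002,0.05,0]]])

```text
t: 1.77
tool_pos: [0.5273, 0.194, 0.113]
tcp_rot: [-0.0, 0.509, 0.861, -0.001]
force: [0.6, -0.3, 0.3]
grip_width: 0.996
grasp_force: 0.0
```

Run:
```python
from h import *
go([.531,.1855,.032])
p,d=capture("scene");q,_=capture("top")
r=lambda p,u,v,h:cv2.resize(p[v-h:v+h,u-h:u+h],(350,350),interpolation=cv2.INTER_CUBIC)
cv2.imwrite("pics/g1.png",np.hstack([r(p,404,180,50),r(q,260,225,50)]))
```

```text
t 1.77 pos [0.5273 0.194  0.113 ] F [ 0.6 -0.3  0.3] T [ 0.01 -0.02  0.  ] w 0.996 g 0.0 q [-0.63  0.25  0.26  1.84 -0.07  1.06  0.16] yaw 118.8
tool shift [-0.0092 -0.0008  0.081 ]
```

View pics/g1.png

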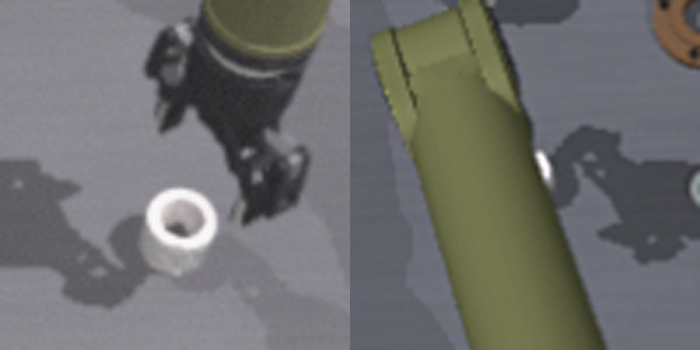

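The open fingers are above and slightly to one side of the collar, which is undisturbed. I'll correct the offset and go down.

step_arm(commands=[[[1,-0.009,-0.001,0.02,0],[1,-0.009,-0.001,0.035,0],[1,-0.009,-0.001,0.05,0],[1,-0.009,-0.001,0.05,0],[1,-0.009,-0.001,0.05,0]]])

```text
t: 2.28
tool_pos: [0.5313, 0.1857, 0.0639]
tcp_rot: [0.0, 0.509, 0.861, 0.0]
force: [-0.5, 1.0, -0.0]
grip_width: 0.999
grasp_force: 0.0
```

Run:
```python
from h import *
go([.531,.1855,.032])
```

```text
t 2.28 pos [0.5313 0.1857 0.0639] F [-0.5  1.  -0. ] T [ 0.01 -0.02 -0.02] w 0.999 g 0.0 q [-0.61  0.31  0.26  1.88 -0.1   0.96  0.2 ] yaw 118.8
tool shift [ 0.     -0.0004  0.0319]
```

step_arm(commands=[[[1,0,0,0.015,0],[1,0,0,0.032,0],[1,0,0,0.032,0],[0.3,0,0,0.032,0],[0.3,0,0,0.032,0]]])

```text
t: 2.7
tool_pos: [0.5323, 0.1861, 0.033]
tcp_rot: [0.001, 0.509, 0.861, 0.001]
force: [0.2, 0.3, -0.3]
grip_width: 0.749
grasp_force: 0.0
```

step_arm(commands=[[[0.3,0,0,0,0],[0.3,0,0,0,0],[0.3,0,0,0,0],[0.3,0,0,0,0],[0.3,0,0,0,0]]])

```text
t: 3.12
tool_pos: [0.5327, 0.1863, 0.0335]
tcp_rot: [0.001, 0.509, 0.861, 0.001]
force: [-0.0, -0.7, 5.7]
grip_width: 0.623
grasp_force: 63.2
```

step_arm(commands=[[[0.3,0,0,-0.02,0],[0.3,0,0,-0.05,0],[0.3,0,0,-0.09,0],[0.3,0,0,-0.13,0],[0.3,0,0,-0.13,0]]])

```text
t: 3.53
tool_pos: [0.536, 0.1872, 0.1705]
tcp_rot: [0.004, 0.509, 0.86, 0.006]
force: [2.1, 1.3, -0.5]
grip_width: 0.621
grasp_force: 63.9
```

Run:
```python
from h import *
p,d=capture("scene")
go([.5775,-.221,.175])
cv2.imwrite("pics/l1.png",cv2.resize(p[100:260,300:500],None,fx=3,fy=3))
P=cloud("scene",d); w=P[100:260,300:500].reshape(-1,3)
o=get_obs()['tool_pos']; w=w[(abs(w[:,:2]-o[:2])<.06).all(1)]
for z in np.arange(.11,.19,.01):
    q=w[abs(w[:,2]-z)<.005]
    if len(q): print(round(z,3),len(q),q.min(0).round(4),q.max(0).round(4))
```

```text
t 3.58 pos [0.5344 0.1868 0.1669] F [ 0.2  0.4 -1.9] T [-0.02 -0.04 -0.01] w 0.621 g 63.9 q [-0.62  0.2   0.27  1.79 -0.06  1.15  0.17] yaw 118.8
tool shift [-0.3782 -0.1583 -0.0096]
0.13 2 [0.5205 0.1687 0.1343] [0.5523 0.2038 0.1345]
0.14 49 [0.5119 0.1615 0.1351] [0.5626 0.2038 0.1446]
0.15 71 [0.5112 0.1602 0.1451] [0.5675 0.2051 0.155 ]
0.16 76 [0.5061 0.1607 0.1551] [0.5741 0.2073 0.165 ]
0.17 103 [0.5051 0.1602 0.1652] [0.5742 0.215  0.1749]
0.18 151 [0.5057 0.1604 0.1751] [0.5757 0.2123 0.1849]
```

View pics/l1.png

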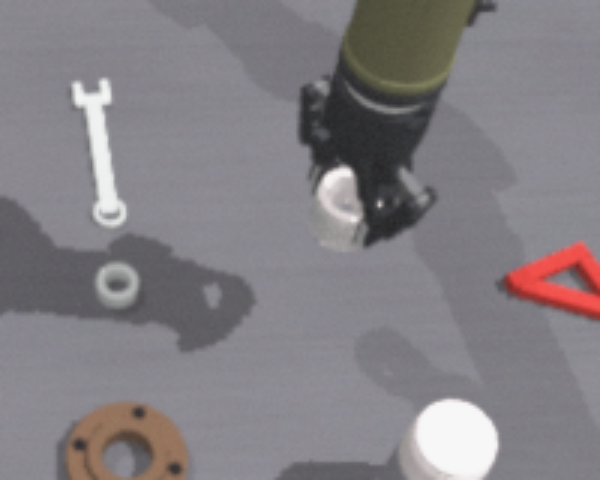

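The collar is held in the fingers and clear of the bench, and the bystanders are untouched. I'll carry it to the neck.

step_arm(commands=[[[0.3,-0.126,-0.053,-0.01,0],[0.3,-0.126,-0.053,-0.01,0],[0.3,-0.126,-0.053,-0.01,0],[0.3,-0.126,-0.053,-0.01,0],[0.3,-0.126,-0.053,-0.01,0]]])

```text
t: 4.0
tool_pos: [0.5451, 0.0433, 0.1707]
tcp_rot: [0.0, 0.513, 0.858, -0.001]
force: [-0.1, 0.3, -0.8]
grip_width: 0.622
grasp_force: 63.8
```

step_arm(commands=[[[0.3,-0.126,-0.053,0,0],[0.3,-0.126,-0.053,0,0],[0.3,-0.126,-0.053,0,0],[0.3,-0.126,-0.053,0,0],[0.3,-0.126,-0.053,0,0]]])

```text
t: 4.42
tool_pos: [0.5586, -0.0916, 0.1705]
tcp_rot: [0.0, 0.513, 0.859, -0.001]
force: [0.8, -0.6, -1.7]
grip_width: 0.625
grasp_force: 63.8
```

step_arm(commands=[[[0.3,-0.04,-0.017,0,0],[0.3,-0.08,-0.034,0,0],[0.3,-0.11,-0.046,0,0],[0.3,-0.126,-0.053,0,0],[0.3,-0.126,-0.053,0,0]]])

```text
t: 4.83
tool_pos: [0.5725, -0.227, 0.1704]
tcp_rot: [0.0, 0.512, 0.859, -0.002]
force: [-1.0, 0.2, -1.3]
grip_width: 0.621
grasp_force: 63.8
```

step_arm(commands=[[[0.3,0,0,0,0],[0.3,0,0,0,0],[0.3,0,0,0,0]]])

```text
t: 5.08
tool_pos: [0.5742, -0.2193, 0.1706]
tcp_rot: [-0.001, 0.508, 0.862, 0.001]
force: [0.7, 0.2, -1.9]
grip_width: 0.623
grasp_force: 63.8
```

Run:
```python
from h import *
go([.5775,-.221,.175])
for n,(u,v) in (("scene",(252,190)),("top",(379,206))):
    p,d=capture(n); np.savez(n+"1",p=p,d=d)
    cv2.imwrite(f"pics/n_{n}.png",cv2.resize(p[v-60:v+60,u-60:u+60],(380,380),interpolation=cv2.INTER_CUBIC))
cv2.imwrite("pics/n1.png",np.hstack([cv2.imread("pics/n_scene.png"),cv2.imread("pics/n_top.png")]))
```

```text
t 5.08 pos [ 0.5742 -0.2193  0.1706] F [ 0.7  0.2 -1.9] T [-0.03  0.05  0.01] w 0.623 g 63.8 q [-0.11  0.32  0.53  1.67 -0.17  1.2   0.96] yaw 119.0
tool shift [-0.0031  0.0021 -0.0044]
```

View pics/n1.png

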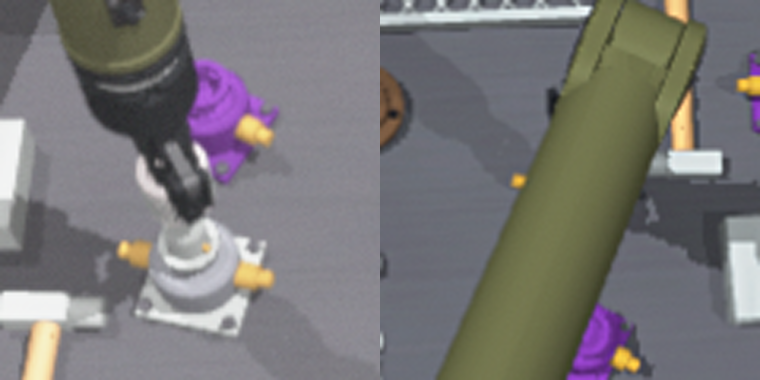

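The collar hangs right above the neck in the scene view. The arm hides it in the top view. I'll trim the offset and lower it step by step, watching the force.

step_arm(commands=[[[0.3,-0.003,0.002,0,0],[0.3,-0.003,0.002,0.01,0],[0.3,-0.003,0.002,0.02,0],[0.3,-0.003,0.002,0.02,0],[0.3,-0.003,0.002,0.02,0]]])

```text
t: 5.6
tool_pos: [0.576, -0.2235, 0.1498]
tcp_rot: [-0.001, 0.509, 0.861, -0.0]
force: [0.2, 0.2, -1.0]
grip_width: 0.623
grasp_force: 63.8
```

step_arm(commands=[[[0.3,0,0,0.004,0],[0.3,0,0,0.008,0],[0.3,0,0,0.012,0],[0.3,0,0,0.012,0]]])

```text
t: 5.93
tool_pos: [0.5764, -0.2237, 0.1383]
tcp_rot: [-0.001, 0.509, 0.861, -0.0]
force: [0.5, -0.0, -2.3]
grip_width: 0.627
grasp_force: 63.8
```

Run:
```python
from h import *
go([.5777,-.2211,.118])
```

```text
t 5.93 pos [ 0.5764 -0.2237  0.1383] F [ 0.5 -0.  -2.3] T [ 0.03 -0.03 -0.04] w 0.627 g 63.8 q [-0.1   0.36  0.52  1.69 -0.2   1.14  0.98] yaw 118.8
tool shift [0.0016 0.0024 0.0203]
```

step_arm(commands=[[[0.3,0.0015,0.0025,0,0],[0.3,0.0015,0.0025,0,0],[0.3,0.0015,0.0025,0.003,0],[0.3,0.0015,0.0025,0.006,0],[0.3,0.0015,0.0025,0.006,0]]])

```text
t: 6.35
tool_pos: [0.5784, -0.2217, 0.1329]
tcp_rot: [0.0, 0.509, 0.861, -0.0]
force: [0.5, -1.0, -2.2]
grip_width: 0.621
grasp_force: 63.8
```

step_arm(commands=[[[0.3,0,0,0.002,0],[0.3,0,0,0.004,0],[0.3,0,0,0.004,0]]])

```text
t: 6.6
tool_pos: [0.5784, -0.2219, 0.1291]
tcp_rot: [0.0, 0.509, 0.861, -0.0]
force: [1.6, -2.1, -2.5]
grip_width: 0.626
grasp_force: 63.8
```

Run:
```python
from h import *
go([.5777,-.2211,.118])
```

```text
t 6.6 pos [ 0.5784 -0.2219  0.1291] F [ 1.6 -2.1 -2.5] T [-0.38 -0.23  0.07] w 0.626 g 63.8 q [-0.1   0.37  0.52  1.7  -0.2   1.13  0.98] yaw 118.8
tool shift [ 0.0011 -0.0002  0.0111]
```

step_arm(commands=[[[0.3,-0.0005,0,0.002,0],[0.3,-0.0005,0,0.004,0],[0.3,-0.0005,0,0.006,0],[0.3,-0.0005,0,0.006,0]]])

```text
t: 6.93
tool_pos: [0.5785, -0.2219, 0.1228]
tcp_rot: [-0.0, 0.509, 0.861, -0.0]
force: [0.4, -1.2, -2.6]
grip_width: 0.617
grasp_force: 63.8
```

step_arm(commands=[[[0.3,0,0,0.002,0],[0.3,0,0,0.004,0],[0.3,0,0,0.004,0]]])

```text
t: 7.18
tool_pos: [0.5786, -0.2219, 0.119]
tcp_rot: [0.0, 0.509, 0.861, -0.0]
force: [1.3, -2.3, -2.0]
grip_width: 0.623
grasp_force: 63.8
```

Run:
```python
from h import *
go([.5777,-.2211,.1175])
```

```text
t 7.18 pos [ 0.5786 -0.2219  0.119 ] F [ 1.3 -2.3 -2. ] T [-0.31 -0.16  0.05] w 0.623 g 63.8 q [-0.1   0.38  0.52  1.7  -0.21  1.11  0.98] yaw 118.8
tool shift [ 0.0011 -0.0005  0.0015]
```

step_arm(commands=[[[0.3,-0.0005,0,0.001,0],[0.3,-0.0005,0,0.002,0],[0.3,-0.0005,0,0.002,0]]])

```text
t: 7.43
tool_pos: [0.5788, -0.2219, 0.1171]
tcp_rot: [-0.0, 0.509, 0.861, 0.0]
force: [-0.7, -0.5, -1.4]
grip_width: 0.623
grasp_force: 63.9
```

step_arm(commands=[[[0.3,0,0,0.001,0],[0.3,0,0,0.001,0]]])

```text
t: 7.6
tool_pos: [0.5791, -0.2221, 0.1164]
tcp_rot: [0.0, 0.509, 0.861, 0.0]
force: [0.1, 0.2, -0.9]
grip_width: 0.621
grasp_force: 64.0
```

step_arm(commands=[[[0.3,0,0,0.001,0],[0.3,0,0,0.001,0]]])

```text
t: 7.77
tool_pos: [0.5793, -0.2222, 0.1158]
tcp_rot: [0.0, 0.509, 0.861, 0.0]
force: [-0.4, 0.3, 1.8]
grip_width: 0.624
grasp_force: 64.3
```

step_arm(commands=[[[0.3,0,0,0.001,0],[0.3,0,0,0.001,0]]])

```text
t: 7.93
tool_pos: [0.5794, -0.2223, 0.1153]
tcp_rot: [0.001, 0.509, 0.861, 0.0]
force: [-1.0, 0.3, 4.3]
grip_width: 0.624
grasp_force: 64.6
```

It has contacted the pins with about 6 N. I'll turn it under light pressure.

step_arm(commands=[[[0.3,0,0,0.001,-3],[0.3,0,0,0.001,-6],[0.3,0,0,0.001,-9],[0.3,0,0,0.001,-12],[0.3,0,0,0.001,-15]]])

```text
t: 8.35
tool_pos: [0.5788, -0.2224, 0.1156]
tcp_rot: [0.0, 0.392, 0.92, 0.0]
force: [-2.2, 0.2, 13.9]
grip_width: 0.62
grasp_force: 65.8
```

Run:
```python
from h import *
state()
```

```text
t 8.35 pos [ 0.5788 -0.2224  0.1156] F [-2.2  0.2 13.9] T [ 0.31  0.69 -0.16] w 0.62 g 65.8 q [-0.06  0.38  0.47  1.7  -0.19  1.1   1.24] yaw 133.9
```

step_arm(commands=[[[0.3,0,0,-0.0005,5],[0.3,0,0,-0.0005,9],[0.3,0,0,-0.0005,13],[0.3,0,0,-0.0005,17],[0.3,0,0,-0.0005,20]]])

```text
t: 8.77
tool_pos: [0.5787, -0.2222, 0.1135]
tcp_rot: [-0.0, 0.548, 0.837, -0.0]
force: [-0.8, -0.1, -1.9]
grip_width: 0.618
grasp_force: 64.2
```

step_arm(commands=[[[0.3,0,0,0,3],[0.3,0,0,0,6],[0.3,0,0,0,9],[0.3,0,0,0,12],[0.3,0,0,0,15]]])

```text
t: 9.18
tool_pos: [0.5799, -0.2231, 0.1137]
tcp_rot: [0.002, 0.651, 0.759, -0.0]
force: [2.9, -3.3, -3.4]
grip_width: 0.625
grasp_force: 64.5
```

Run:
```python
from h import *
state()
```

```text
t 9.18 pos [ 0.5799 -0.2231  0.1137] F [ 2.9 -3.3 -3.4] T [-0.67 -1.14  0.48] w 0.625 g 64.5 q [-0.14  0.4   0.58  1.71 -0.24  1.1   0.66] yaw 98.7
```

It dropped 2 mm with no vertical force, and the turn is now resisted at 0.5 N m, so it is keyed. I'll back off about 5° and lower it.

step_arm(commands=[[[0.3,-0.0005,0,0,-2.5],[0.3,-0.0005,0,0,-5],[0.3,-0.0005,0,0.002,-5],[0.3,-0.0005,0,0.003,-5],[0.3,-0.0005,0,0.003,-5]]])

```text
t: 9.6
tool_pos: [0.5791, -0.2228, 0.112]
tcp_rot: [0.0, 0.617, 0.787, 0.0]
force: [-2.3, 0.9, 6.3]
grip_width: 0.627
grasp_force: 65.3
```

Run:
```python
from h import *
state()
```

```text
t 9.6 pos [ 0.5791 -0.2228  0.112 ] F [-2.3  0.9  6.3] T [0.21 0.47 0.46] w 0.627 g 65.3 q [-0.13  0.4   0.56  1.71 -0.23  1.1   0.75] yaw 103.8
```

step_arm(commands=[[[0.3,0,0,-0.001,-2],[0.3,0,0,-0.001,-3],[0.3,0,0,-0.001,-3]]])

```text
t: 9.85
tool_pos: [0.5787, -0.2227, 0.1114]
tcp_rot: [-0.0, 0.597, 0.803, -0.0]
force: [1.1, 0.3, -2.1]
grip_width: 0.618
grasp_force: 64.7
```

Run:
```python
from h import *
state()
```

```text
t 9.85 pos [ 0.5787 -0.2227  0.1114] F [ 1.1  0.3 -2.1] T [-0.08 -0.13  0.02] w 0.618 g 64.7 q [-0.12  0.4   0.55  1.71 -0.23  1.1   0.79] yaw 106.8
```

step_arm(commands=[[[0.3,0,0,0,-2],[0.3,0,0,0,-4],[0.3,0,0,0,-4]]])

```text
t: 10.1
tool_pos: [0.5785, -0.2226, 0.1112]
tcp_rot: [-0.001, 0.568, 0.823, -0.0]
force: [0.9, 0.5, -1.7]
grip_width: 0.618
grasp_force: 64.7
```

Run:
```python
from h import *
state()
```

```text
t 10.1 pos [ 0.5785 -0.2226  0.1112] F [ 0.9  0.5 -1.7] T [ 0.06  0.   -0.03] w 0.618 g 64.7 q [-0.11  0.4   0.54  1.71 -0.22  1.1   0.86] yaw 110.8
```

Torque-free now, and z followed down to 0.111. It is keyed near the middle of the window, so I'll push down.

step_arm(commands=[[[0.3,0,0,0.002,0],[0.3,0,0,0.004,0],[0.3,0,0,0.005,0],[0.3,0,0,0.005,0]]])

```text
t: 10.43
tool_pos: [0.5789, -0.2228, 0.107]
tcp_rot: [-0.0, 0.568, 0.823, 0.0]
force: [-1.4, 0.2, 3.1]
grip_width: 0.622
grasp_force: 65.1
```

Run:
```python
from h import *
state()
```

```text
t 10.43 pos [ 0.5789 -0.2228  0.107 ] F [-1.4  0.2  3.1] T [ 0.12  0.3  -0.07] w 0.622 g 65.1 q [-0.11  0.4   0.54  1.71 -0.23  1.09  0.86] yaw 110.7
```

step_arm(commands=[[[0.3,0,0,0.002,0],[0.3,0,0,0.004,0],[0.3,0,0,0.005,0],[0.3,0,0,0.005,0]]])

```text
t: 10.77
tool_pos: [0.579, -0.2228, 0.1022]
tcp_rot: [0.0, 0.568, 0.823, 0.0]
force: [-1.5, 0.8, 5.7]
grip_width: 0.622
grasp_force: 65.4
```

step_arm(commands=[[[0.3,0,0,0.001,0],[0.3,0,0,0.002,0],[0.3,0,0,0.003,0],[0.3,0,0,0.003,0]]])

```text
t: 11.1
tool_pos: [0.579, -0.2229, 0.0997]
tcp_rot: [0.0, 0.568, 0.823, 0.0]
force: [-3.7, 0.5, 8.6]
grip_width: 0.621
grasp_force: 65.7
```

Run:
```python
from h import *
state()
```

```text
t 11.1 pos [ 0.579  -0.2229  0.0997] F [-3.7  0.5  8.6] T [ 0.26  0.77 -0.06] w 0.621 g 65.7 q [-0.11  0.41  0.53  1.72 -0.23  1.08  0.86] yaw 110.8
```

step_arm(commands=[[[0.3,0,0,0.001,0],[0.3,0,0,0.002,0],[0.3,0,0,0.002,0]]])

```text
t: 11.35
tool_pos: [0.5791, -0.2229, 0.0995]
tcp_rot: [-0.0, 0.568, 0.823, 0.001]
force: [-7.7, 2.9, 17.6]
grip_width: 0.622
grasp_force: 66.6
```

step_arm(commands=[[[0.3,0,0,0.001,0],[0.3,0,0,0.002,0],[0.3,0,0,0.002,0]]])

```text
t: 11.6
tool_pos: [0.5791, -0.223, 0.0994]
tcp_rot: [-0.0, 0.568, 0.823, 0.001]
force: [-11.3, 4.8, 28.2]
grip_width: 0.619
grasp_force: 67.7
```

Run:
```python
from h import *
state()
p,d=capture("scene"); u,v=252,195
cv2.imwrite("pics/f1.png",cv2.resize(p[v-45:v+45,u-45:u+45],(560,560),interpolation=cv2.INTER_CUBIC))
P=cloud("scene",d)[v-35:v+40,u-40:u+40].reshape(-1,3); w=P[np.hypot(P[:,0]-.578,P[:,1]+.2215)<.028]
for z in np.arange(.06,.13,.005):
    q=w[abs(w[:,2]-z)<.0025]
    if len(q): print(round(z,4),len(q),np.hypot(q[:,0]-.578,q[:,1]+.2215).max().round(4))
```

```text
t 11.6 pos [ 0.5791 -0.223   0.0994] F [-11.3   4.8  28.2] T [ 1.02  2.6  -0.02] w 0.619 g 67.7 q [-0.11  0.41  0.53  1.72 -0.24  1.08  0.87] yaw 110.7
0.06 1 0.0232
0.065 4 0.0255
0.07 3 0.0264
0.075 11 0.027
0.08 7 0.0275
0.085 14 0.0275
0.09 8 0.0266
0.095 10 0.0272
0.1 15 0.0269
0.105 24 0.0275
0.11 60 0.0266
0.115 1 0.0209
```

View pics/f1.png

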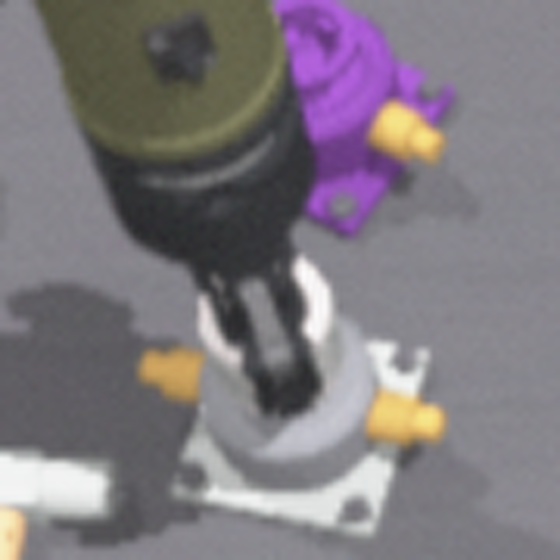

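The collar's top measures about 0.110 m, flush with the neck. It hit a hard stop after about 7.6 mm of spring travel, so it is home. I'll ease the push a little and hand in.

step_arm(commands=[[[0.3,0,0,-0.001,0],[0.3,0,0,-0.001,0],[0.3,0,0,-0.001,0]]])

```text
t: 11.9
tool_pos: [0.5791, -0.223, 0.0994]
tcp_rot: [0.0, 0.568, 0.823, 0.001]
force: [-9.5, 3.3, 22.8]
grip_width: 0.623
grasp_force: 67.1
```

Run:
```python
from h import *
o,_=state()
if o['tool_pos'][2]<.1003: print(sign_off())
```

```text
t 11.9 pos [ 0.5791 -0.223   0.0994] F [-9.5  3.3 22.8] T [0.81 2.12 0.  ] w 0.623 g 67.1 q [-0.11  0.41  0.53  1.72 -0.23  1.08  0.87] yaw 110.8
the job is handed in; nothing more can be done
None
```

I handed the job in at 11.9 s with the collar keyed over the pins, pushed to the hard stop with its top about flush with the neck, and still held under about 23 N; no verdict was reported back.

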